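Seat the walnut plug and start the glue timer

ROBOT

A 7-joint arm with a two-finger parallel gripper is mounted at the origin on the work surface. World frame = base frame: x ahead of the robot, y to its left, z up, the work surface at z = 0. Lengths are in m, angles in degrees, forces in N, time in s.
With the tool pointing down it reaches from about 0.35 to 0.9 m from the base axis. Payload 19.9 kg.
Tool frame: the origin (TCP) lies at the very end of the fingers, on their centre line; the grasp point (between the pads) lies 19 mm behind it; z points along the fingers, y is the direction in which the jaws open and shut (so a half turn about z gives the same grasp; the last joint's range is limited). The gripper opens to 94 mm and grips with 3 to 60 N. Pads are 16 mm wide; open, the fingers measure 119 mm over their backs; the gripper's body (75 mm by 177 mm) begins 78 mm behind the grasp point.
Start: joints at [73.425, 23.915, -0.59, 92.452, 0.269, 63.638, -3.037], TCP at [0.153, -0.606, 0.205] pointing down, gripper open.
Joint ranges: [-161.28, 161.28], [-22.2, 115.67], [-73.04, 71.86], [3.21, 147.25], [-68.34, 248.33], [10.77, 114.83], [-161.83, 161.83]. Speed limits (degrees/s): [108.29, 108.29, 136.94, 136.94, 172.46, 172.46, 172.46].

INTERFACE

Orientations are given as a 3x3 rotation matrix whose columns are the frame's x, y, z axes.
In Python, from station import manip, eyes, job gives the robot as it stands. The module is installed in compiled form; this text tells all that it offers.
- The arm moves only by the shell command python3 -m inch 'ROWS' [FORCE]. ROWS is JSON, a list of rows, each a list of 7 numbers: the shift along the tool's x, y, z in mm, then the turn, a rotation vector about the tool's x, y, z in degrees, then the opening, from 0 (shut) to 1 (fully open). In form: [[x, y, z, ax, ay, az, grip], ...]. A call has 1 to 12 rows; each row is the pose to reach, as a shift and turn from the pose commanded when the call began, along the tool's axes at that moment; what a row does not reach only later rows make up. A row lasts 1/10 s, in which the tool goes at most 50 mm and 8.59 degrees, less where a joint would pass 70% of its speed; a pose out of reach is approached as far as the arm can. A call with a gripper value outside its range is refused whole. The fingers move at their own pace and stop on an object; FORCE is the grip in N (left out, the last holds). Time passes only in rows, so rows that repeat a pose let the fingers close. It gives the time, the measured TCP pose, the force and the opening at its end, in the units of the state.
- manip.get_obs(): the state, without advancing time (a new reading comes with each control period).
- eyes.camera(name): name is "side" or "top" or "wrist"; returns (picture, depth): 384x512x3 uint8, red, green, blue; 384x512 float32, m along the optical axis (not along the pixel's ray), 0 where there is no reading.
- eyes.camera_info(name): a dict with "vertical_fov" (degrees; the focal length in pixels is half the picture's height over the tangent of half this angle, whatever the lens; pixels are square), "cx", "cy" (the principal point, pixels), "dist" ([k1, k2, p1, p2, k3] as OpenCV has them; the pictures are not rectified), "rvec" (rotation vector, rad) and "tvec" (3), from world to camera coordinates, as OpenCV has them. Camera axes: x right, y down, z forward; pixel columns grow to the right and rows downward; lengths in m; the calibration is good to about 2 mm. A picture is of the moment at which its call begins: read the wrist's pose just before it. camera_info takes no time and is no camera call; for the wrist camera it gives the pose at the moment of the call.
- job.sign_off(): hands the job in, once; it reports no verdict.
The state is a dict: "clock": time; "joint_pos": joint angles; "joint_vel": joint speeds; "effort": joint torques, N m; "ee_pos": TCP position; "tool_rot": TCP orientation; "contact_force": force on the tool from outside, world axes, zero at the start; "wrist_torque": the same for the moment, N m; "width": opening from 0.0 (shut) to 1.0 (fully open).
Only numpy, scipy, OpenCV 4.12 (cv2) and the standard library are available. Lean on these libraries where they do the work, as an engineer would, in place of code of your own. Each camera call takes 0.05 s, during which the arm holds its last target. There are 200 camera calls.

TASK

With the fingertips, gently press the dark walnut plug down until it is flush with the stool seat, then press the green button of the bench timer all the way in and let it come back up, and withdraw clear of everything. Leave the cherry and maple plugs, the red button, the brush, the glue jar and the screwdriver alone; nothing is to be grasped, lifted or pulled out.

Things in the scene. Friction and masses are not known exactly. Their poses are not given: they have to be found in the camera images.
- seat: medium-brown wooden stool seat lying flat on the bench and fixed there, 260 (x) x 300 (y) x 30 mm thick. Origin: centre of its underside on the bench; its top face is 30 mm above. Carries three plugs at least 110 mm apart, in any order.
- walnut: the plug to press: plug of very dark brown walnut, 28 mm across, upright in the seat. Origin: centre of its top face, z up; slides only along z. Starts with its top 7 to 10.5 mm above the seat's top face. Stiff (about 4 N) and stays where left. Fully home, it meets a hard stop with its top 0.5 mm above that face (flush: within 2 mm); closed fingertips can do it. Over 40 N dents the wood.
- cherry: to be left alone: plug of red-brown cherry, 28 mm across, upright in the seat. Origin: centre of its top face, z up; slides only along z. Starts with its top 7 to 10.5 mm above the seat's top face. Stiff (about 4 N) and stays where left.
- maple: to be left alone: plug of pale cream maple, 28 mm across, upright in the seat. Origin: centre of its top face, z up; slides only along z. Starts with its top 7 to 10.5 mm above the seat's top face. Stiff (about 4 N) and stays where left.
- timer: grey bench timer, a fixed box 90 (x) x 160 (y) x 40 mm high with a dark display on its top and two round buttons, 70 mm apart, in front of the display. Origin: centre of its underside, z up.
- green_top (a point): centre of the top face of the timer's green push button, 28 mm across; it moves down with the button.
- green (a joint): travel of the green button in m: 0 released, 0.006 fully in. Spring-loaded, about 5 N to press fully, and comes back up by itself.
- red_top (a point): centre of the top face of the timer's red push button, same size and height as the green one. To be left alone.
- red (a joint): travel of the red button in m: 0 released, 0.006 fully in.
- brush: loose brush lying on the seat beyond the plugs, 160 mm long along its x, handle to its -x. Origin: centre of its underside.
- glue: loose round glue jar standing on the bench, 60 mm across, 75 mm high, yellow lid. Origin: centre of its underside.
- screwdriver: loose screwdriver lying on the bench, 180 mm long along its x, handle to its -x. Origin: centre of its underside.
Mind the look-alikes: they are no part of the job. Of the things like the brush, leave any that is yellow; of the rest the larger one is meant.

How it is judged (in metres and radians):
On the way, in this order (a step that is already met when the one before it is completed fails the run):
1. the walnut plug is pressed flush with the seat (z of walnut in the frame of seat below 0.032 m), for 0.1 s.
2. the green button is pressed in (value of joint green above 0.0045 m), for 0.05 s.
At the end, for the whole second after the job is handed in: Walnut plug top within 2 mm of the seat's top face; then green pressed at least 4.5 mm and back up (within 1.5 mm); red up; cherry and maple plugs within 1.5 mm, and brush, jar and screwdriver within 15 mm, of where they were, at rest (z of walnut in the frame of seat below 0.032 m and value of joint each of green, red below 0.0015 m and distance of each of cherry, maple from where it was at the start of the episode below 0.0015 m and distance of each of brush, glue, screwdriver from where it was at the start of the episode below 0.015 m and linear speed of each of brush, glue, screwdriver below 0.02 m/s); the robot touches nothing.
It fails at once if the cherry or maple plug is pressed, moved or touched with more than 2 N ((contact force between any of the arm, the fingers and cherry above 2 N or distance of cherry from where it was at the start of the episode above 0.0015 m) or (contact force between any of the arm, the fingers and maple above 2 N or distance of maple from where it was at the start of the episode above 0.0015 m)).
It fails at once if the red button is pressed (value of joint red above 0.0015 m).
It fails at once if the green button is pressed before the plug is flush (value of joint green above 0.002 m and not (z of walnut in the frame of seat below 0.032 m)).
It fails at once if the walnut plug is pulled up, or it or the seat is pressed with more than 40 N (z of walnut in the frame of seat above 0.0425 m or (contact force between the fingers and walnut above 40 N or contact force between the fingers and seat above 40 N)).
It fails at once if the brush, glue jar or screwdriver is pushed, lifted or carried more than 15 mm (distance of any of brush, glue, screwdriver from where it was at the start of the episode above 0.015 m).
It also fails if it takes over 48 s, if anything falls off the work surface, if the arm or the gripper's body presses on something with over 40 N, if the wrist force passes 120 N, or if a joint passes its speed limit or range.

## Working session

There is one attempt and no reset: what is moved stays moved. The work goes in short steps, Python scripts to look and compute and a shell command to move; the robot and the scene stay as the last step left them, time stands still between calls to the robot, and variables do not carry over. Pictures are saved under pics/ and viewed, about 8 in all and at most 12, crops included, and the job is handed in when it is done.

```bash
mkdir -p pics
cat > h.py <<'E'
import numpy as np, cv2
from station import manip, eyes, job
def cam(n):
    i=eyes.camera_info(n); p,d=eyes.camera(n)
    f=p.shape[0]/2/np.tan(np.radians(i["vertical_fov"])/2)
    K=np.array([[f,0,i["cx"]],[0,f,i["cy"]],[0,0,1]]); R=cv2.Rodrigues(np.array(i["rvec"],float))[0]
    return p,d,K,np.array(i["dist"],float),R,np.array(i["tvec"],float).ravel()
def rays(px,K,D): 
    u=cv2.undistortPoints(np.array(px,float).reshape(-1,1,2),K,D).reshape(-1,2); return np.c_[u,np.ones(len(u))]
def on_plane(px,z,c):
    p,d,K,D,R,t=c; r=rays(px,K,D)@R; o=-R.T@t; return o+r*((z-o[2])/r[:,2])[:,None]
def by_depth(px,c):
    p,d,K,D,R,t=c; dd=np.array([d[int(round(v)),int(round(u))] for u,v in px]); return (rays(px,K,D)*dd[:,None]-t)@R
def save(n,c): cv2.imwrite("pics/"+n,c[0][:,:,::-1])
E
python3 - <<'E'
from h import *
import pickle
o=manip.get_obs(); print(o["clock"],o["ee_pos"],o["tool_rot"],o["contact_force"])
C={n:cam(n) for n in("top","side")}
pickle.dump(C,open("C.pkl","wb"))
for n in C: save(n+".png",C[n]); print(n,-C[n][4].T@C[n][5])
E
```

```text
0.0 [ 0.15315841 -0.60555789  0.20481574] [[ 9.69467570e-01  2.45219207e-01 -4.13279667e-04]
 [ 2.45219527e-01 -9.69466889e-01  1.15552095e-03]
 [-1.17305024e-04 -1.22158433e-03 -9.99999247e-01]] [-0.80111823 -0.28273974 -0.59634918]
top [ 0.41586889 -0.02760351  1.21448393]
side [0.30736452 0.62295942 0.81832704]
```

View pics/top.png

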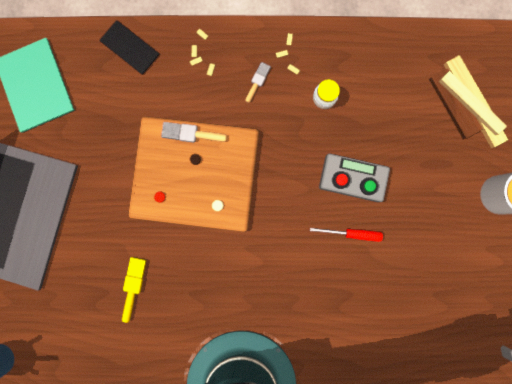

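View pics/side.png

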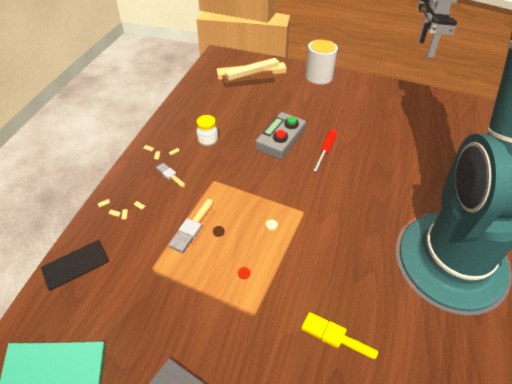

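The top view shows walnut at (195,159), cherry at (160,197) and maple at (218,205). The brush on the seat is at (195,133). Green is at (370,186), red at (342,180). Walnut could be confused with the cherry or maple plugs. Green could be confused with the red button or the display (358,166). The walnut is the black-brown disc, and I'll check it in a close crop.

Run:
```python
from h import *
import pickle
C=pickle.load(open("C.pkl","rb"))
def blob(c,win,kind):
    u0,v0,u1,v1=win; im=c[0][v0:v1,u0:u1].astype(int); r,g,b=im[...,0],im[...,1],im[...,2]
    m={"dark":r<90,"red":(r>130)&(g<60),"pale":(r>190)&(b>140),"green":(g>120)&(r<100)&(b<150)}[kind].astype(np.uint8)
    n,l,s,ce=cv2.connectedComponentsWithStats(m); i=1+np.argmax(s[1:,4]); return ce[i]+[u0,v0],s[i,2:]
W={"walnut":("dark",.0385,(184,149,206,170),(208,220,232,242)),"cherry":("red",.0385,(148,186,172,208),(233,262,256,283)),
"maple":("pale",.0385,(207,194,230,217),(260,216,284,236)),"green":("green",.05,(358,176,384,197),(283,114,303,128)),"red":("red",.05,(330,170,354,191),(272,127,290,144))}
for k,(kd,z,wt,ws) in W.items():
    (a,sa),(b,sb)=blob(C["top"],wt,kd),blob(C["side"],ws,kd)
    P=[]
    for c,q in((C["top"],a),(C["side"],b)):
        P.append(np.c_[c[4],c[5]])
    ua,ub=[rays([q],c[2],c[3])[0,:2] for c,q in((C["top"],a),(C["side"],b))]
    X=cv2.triangulatePoints(P[0],P[1],ua,ub).ravel(); X=X[:3]/X[3]
    print(k,a.round(1),sa,b.round(1),sb,"tri",X.round(4),"top",on_plane([a],z,C["top"])[0].round(4),"side",on_plane([b],z,C["side"])[0].round(4),"depth",by_depth([a],C["top"])[0].round(4),by_depth([b],C["side"])[0].round(4))
print("seat/corners depth",by_depth([(175,185),(225,180),(335,197),(380,196),(263,70),(328,88),(195,133),(215,137),(346,235)],C["top"]).round(3))
im=C["top"][0]
crop=np.hstack([cv2.resize(im[110:240,120:270],None,fx=3,fy=3),cv2.resize(im[130:260,300:400],None,fx=3,fy=3)])
cv2.imwrite("pics/crop.png",crop[:,:,::-1])
```

```text
Traceback (most recent call last):
ValueError: attempt to get argmax of an empty sequence
```

Run:
```python
import pickle
from h import *
C=pickle.load(open("C.pkl","rb"))
for n,q in(("top",[(195,159),(160,197),(218,205),(370,186),(342,180)]),("side",[(219,231),(244,273),(271,225),(292,121),(280,135)])):
    print(n,C[n][0].shape,[C[n][0][v,u].tolist() for u,v in q])
im=C["top"][0]
crop=np.hstack([cv2.resize(im[110:240,120:270],None,fx=3,fy=3),cv2.resize(im[130:260,300:400],None,fx=3,fy=3)])
cv2.imwrite("pics/crop.png",crop[:,:,::-1])
```

```text
top (384, 512, 3) [[68, 41, 30], [246, 38, 15], [251, 251, 223], [47, 208, 82], [252, 36, 24]]
side (384, 512, 3) [[115, 70, 40], [248, 62, 15], [254, 254, 215], [75, 215, 88], [253, 54, 33]]
```

View pics/crop.png

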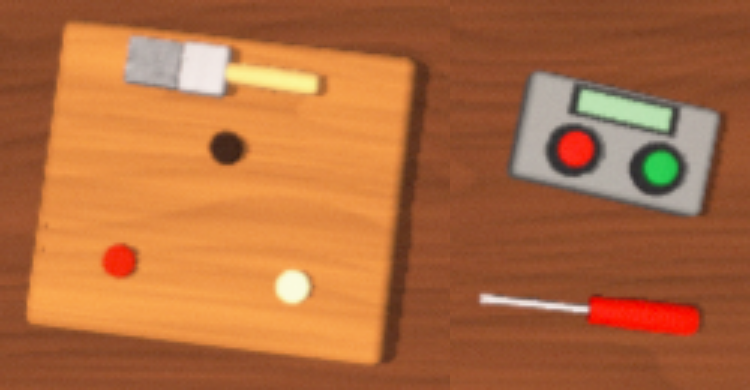

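The crop confirms the choices: the walnut is the dark disc at (227,148), i.e. (195,159) in the full image, and the green button is the right-hand one. I'm adjusting the colour thresholds and measuring.

```bash
cat > m.py <<'E'
from h import *
import pickle
C=pickle.load(open("C.pkl","rb"))
def blob(c,win,kind):
    u0,v0,u1,v1=win; im=c[0][v0:v1,u0:u1].astype(int); r,g,b=im[...,0],im[...,1],im[...,2]
    m={"dark":r<165,"red":(r>190)&(g<95),"pale":(r>210)&(b>140),"green":(g>140)&(r<130)&(b<150)}[kind].astype(np.uint8)
    n,l,s,ce=cv2.connectedComponentsWithStats(m); i=1+np.argmax(s[1:,4]); return ce[i]+[u0,v0],s[i,2:]
W={"walnut":("dark",.0385,(184,149,206,170),(208,220,232,242)),"cherry":("red",.0385,(148,186,172,208),(233,262,256,283)),
"maple":("pale",.0385,(207,194,230,217),(260,216,284,236)),"green":("green",.05,(358,176,384,197),(283,114,303,128)),"red":("red",.05,(330,170,354,191),(272,127,290,144))}
X={}
for k,(kd,z,wt,ws) in W.items():
    (a,sa),(b,sb)=blob(C["top"],wt,kd),blob(C["side"],ws,kd)
    ua,ub=[rays([q],c[2],c[3])[0,:2] for c,q in((C["top"],a),(C["side"],b))]
    P=[np.c_[c[4],c[5]] for c in(C["top"],C["side"])]
    x=cv2.triangulatePoints(P[0],P[1],ua,ub).ravel(); X[k]=x=x[:3]/x[3]
    print(k,a.round(1),sa,b.round(1),sb,"tri",x.round(4),"\n  top",on_plane([a],z,C["top"])[0].round(4),"side",on_plane([b],z,C["side"])[0].round(4),"depth",by_depth([a],C["top"])[0].round(4),by_depth([b],C["side"])[0].round(4))
n=np.linalg.norm
print("gaps",n(X["green"]-X["red"]),[n(X[a]-X[b]).round(3) for a,b in(("walnut","cherry"),("walnut","maple"),("cherry","maple"))])
print("surf",by_depth([(175,185),(225,180),(335,197),(380,196),(328,88),(195,133),(215,137),(346,235)],C["top"]).round(3))
E
python3 m.py
```

```text
walnut [195.4 158.9] [ 12  11 107] [218.2 230.9] [12 11 96] tri [0.5618 0.1165 0.0308] 
  top [0.5608 0.1156 0.0385] side [0.5594 0.1215 0.0385] depth [0.5609 0.1157 0.0377] [0.5593 0.1216 0.0388]
cherry [159.3 196.6] [11 12 95] [243.7 272.9] [ 12  12 107] tri [0.4672 0.2049 0.0313] 
  top [0.4671 0.2035 0.0385] side [0.4656 0.2087 0.0385] depth [0.4671 0.2034 0.039 ] [0.4659 0.2079 0.037 ]
maple [217. 205.] [11 11 97] [271.2 224.3] [12 10 93] tri [0.4472 0.0611 0.0349] 
  top [0.4473 0.0609 0.0385] side [0.4463 0.0637 0.0385] depth [0.4473 0.0609 0.0391] [0.446  0.0651 0.0405]
green [369.8 185.5] [11 10 90] [291.4 119.7] [10  8 51] tri [ 0.496  -0.3104  0.0568] 
  top [ 0.4966 -0.3121  0.05  ] side [ 0.4976 -0.3188  0.05  ] depth [ 0.4959 -0.3094  0.061 ] [ 0.4938 -0.3002  0.0652]
red [341.4 179.1] [12 11 99] [280.2 133.4] [10  8 60] tri [ 0.5112 -0.2417  0.0552] 
  top [ 0.5118 -0.2426  0.05  ] side [ 0.5124 -0.2476  0.05  ] depth [ 0.5109 -0.2404  0.0616] [ 0.5097 -0.2364  0.0599]
gaps 0.07042653099129163 [np.float64(0.129), np.float64(0.127), np.float64(0.145)]
surf [[ 0.496  0.166  0.032]
 [ 0.509  0.042  0.031]
 [ 0.47  -0.235 -0.   ]
 [ 0.472 -0.339  0.04 ]
 [ 0.731 -0.207  0.077]
 [ 0.624  0.116  0.048]
 [ 0.614  0.067  0.051]
 [ 0.375 -0.259  0.016]]
```

Walnut is at about (0.560, 0.117, 0.038) and green at about (0.496, -0.309, 0.06). The button gap of 70.4 mm matches the stated 70 mm, and plug spacing is over 110 mm as stated. I'm closing the jaws and travelling high towards the walnut.

```bash
python3 -m inch '[[20,-20,0,0,0,0,0],[50,-52,0,0,0,0,0],[80,-84,0,0,0,0,0],[110,-116,0,0,0,0,0],[140,-147,0,0,0,0,0],[170,-179,0,0,0,0,0],[200,-210,0,0,0,0,0],[230,-242,0,0,0,0,0],[260,-273,0,0,0,0,0],[285,-300,0,0,0,0,0],[305,-320,0,0,0,0,0],[312,-328,0,0,0,0,0]]' 20
python3 -m inch '[[12,-12,0,0,0,0,0],[40,-42,0,0,0,0,0],[70,-73,0,0,0,0,0],[100,-104,0,0,0,0,0],[130,-135,0,0,0,0,0],[160,-167,0,0,0,0,0],[190,-198,0,0,0,0,0],[215,-225,0,0,0,0,0],[235,-247,0,0,0,0,0],[250,-263,0,0,0,0,0],[258,-271,0,0,0,0,0],[258,-271,0,0,0,0,0]]'
python3 - <<'E'
from h import *
o=manip.get_obs(); print(o["clock"],o["ee_pos"],o["tool_rot"],o["contact_force"],o["width"])
c=cam("wrist"); save("w1.png",c); print(-c[4].T@c[5]); import pickle; pickle.dump(c,open("w1.pkl","wb"))
E
```

```text
clock: 1.3
ee_pos: [0.3763, -0.2092, 0.2054]
tool_rot: [[0.969, 0.248, 0.0], [0.248, -0.969, 0.0], [0.0, -0.0, -1.0]]
contact_force: [-0.6, -0.6, -0.8]
width: 0.023
clock: 2.5
ee_pos: [0.5591, 0.1149, 0.205]
tool_rot: [[0.969, 0.246, -0.001], [0.246, -0.969, 0.0], [-0.001, -0.001, -1.0]]
contact_force: [0.1, 0.1, -0.2]
width: 0.004
2.5 [0.55912872 0.11494465 0.2050023 ] [[ 9.69238194e-01  2.46123314e-01 -7.97990928e-04]
 [ 2.46123645e-01 -9.69238377e-01  3.45336259e-04]
 [-6.88448128e-04 -5.31117529e-04 -9.99999622e-01]] [ 0.14090226  0.05474074 -0.17038406] 0.003967144097884154
[0.62874399 0.13186388 0.38316141]
```

View pics/w1.png

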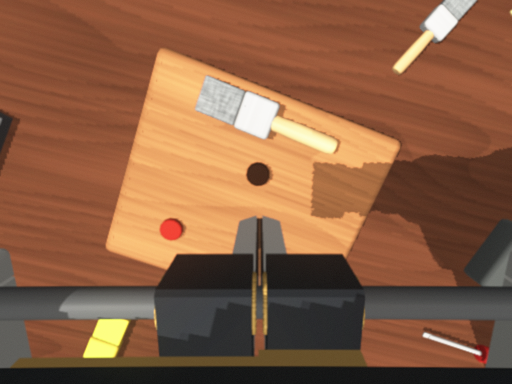

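The wrist view shows the walnut at (258,174), cherry at (171,229), and fingertips ending near (260,222). I'm refining the walnut position from this view.

Run:
```python
from h import *
import pickle
c=pickle.load(open("w1.pkl","rb"))
m=(c[0][155:193,240:277,0]<150).astype(np.uint8)
n,l,s,ce=cv2.connectedComponentsWithStats(m); i=1+np.argmax(s[1:,4]); q=ce[i]+[240,155]
print(q,s[i],on_plane([q],.0385,c),by_depth([q,(258,200),(200,180)],c))
p=on_plane([q],.0385,c)[0]; o=manip.get_obs()
print("shift mm tool",(o["tool_rot"].T@(p-o["ee_pos"])*1e3).round(1))
```

```text
[257.95391705 173.79953917] [  7   8  23  23 434] [[0.56312424 0.11699004 0.0385    ]] [[0.56287378 0.11693327 0.03718447]
 [0.52962895 0.1084945  0.02863968]
 [0.53687524 0.18217054 0.02944517]]
shift mm tool [  5.1  -2.  166.6]
```

Views agree within 2 mm on (0.562, 0.117). I'm descending to about z = 0.048, above the plug.

```bash
python3 -m inch '[[4,-2,15,0,0,0,0],[4,-2,40,0,0,0,0],[4,-2,70,0,0,0,0],[4,-2,100,0,0,0,0],[4,-2,125,0,0,0,0],[4,-2,143,0,0,0,0],[4,-2,153,0,0,0,0],[4,-2,157,0,0,0,0],[4,-2,157,0,0,0,0],[4,-2,157,0,0,0,0]]'
python3 -m inch '[[0,0,1,0,0,0,0],[0,0,2,0,0,0,0],[0,0,3,0,0,0,0],[0,0,4,0,0,0,0],[0,0,5,0,0,0,0],[0,0,6,0,0,0,0],[0,0,7,0,0,0,0],[0,0,8,0,0,0,0],[0,0,9,0,0,0,0],[0,0,10,0,0,0,0],[0,0,11,0,0,0,0],[0,0,12,0,0,0,0]]'
```

```text
clock: 3.55
ee_pos: [0.5628, 0.1175, 0.0492]
tool_rot: [[0.97, 0.245, 0.001], [0.245, -0.97, 0.0], [0.001, 0.0, -1.0]]
contact_force: [-0.1, -0.5, 1.2]
width: 0.005
clock: 4.75
ee_pos: [0.5624, 0.1176, 0.0365]
tool_rot: [[0.969, 0.245, 0.0], [0.245, -0.969, 0.0], [0.0, 0.0, -1.0]]
contact_force: [-1.2, -0.8, 4.0]
width: 0.004
```

Contact at about 4 N, as expected for the plug. I'm pressing on slowly.

```bash
python3 -m inch '[[0,0,1,0,0,0,0],[0,0,2,0,0,0,0],[0,0,3,0,0,0,0],[0,0,4,0,0,0,0],[0,0,4,0,0,0,0]]'
python3 -m inch '[[0,0,0.5,0,0,0,0],[0,0,1,0,0,0,0],[0,0,1,0,0,0,0]]'
```

```text
clock: 5.25
ee_pos: [0.5623, 0.1176, 0.0323]
tool_rot: [[0.969, 0.245, -0.0], [0.245, -0.969, 0.0], [-0.0, -0.0, -1.0]]
contact_force: [-0.1, 0.9, 0.5]
width: 0.004
clock: 5.55
ee_pos: [0.5623, 0.1175, 0.0314]
tool_rot: [[0.969, 0.245, -0.0], [0.245, -0.969, 0.0], [-0.0, -0.0, -1.0]]
contact_force: [-0.5, 1.5, 2.4]
width: 0.005
```

```bash
python3 -m inch '[[0,0,0.5,0,0,0,0],[0,0,1,0,0,0,0],[0,0,1,0,0,0,0]]'
python3 -m inch '[[0,0,0.2,0,0,0,0],[0,0,0.4,0,0,0,0],[0,0,0.4,0,0,0,0]]'
```

```text
clock: 5.85
ee_pos: [0.5624, 0.1175, 0.0307]
tool_rot: [[0.969, 0.245, 0.0], [0.245, -0.969, -0.0], [0.0, 0.0, -1.0]]
contact_force: [-2.6, -1.3, 9.0]
width: 0.004
clock: 6.15
ee_pos: [0.5624, 0.1175, 0.0307]
tool_rot: [[0.969, 0.245, 0.0], [0.245, -0.969, -0.0], [0.0, 0.0, -1.0]]
contact_force: [-5.1, -1.9, 15.6]
width: 0.001
```

Hard stop reached at z = 0.0307 (expected 0.0305) with a firm 15.6 N. I'm rising and travelling over to the green button.

```bash
python3 -m inch '[[0,0,-5,0,0,0,0],[0,0,-20,0,0,0,0],[0,0,-45,0,0,0,0],[0,0,-75,0,0,0,0],[0,0,-105,0,0,0,0],[0,0,-130,0,0,0,0],[0,0,-142,0,0,0,0],[0,0,-145,0,0,0,0]]'
python3 -m inch '[[-6,15,0,0,0,0,0],[-19,45,0,0,0,0,0],[-34,80,0,0,0,0,0],[-51,120,0,0,0,0,0],[-68,160,0,0,0,0,0],[-85,200,0,0,0,0,0],[-102,240,0,0,0,0,0],[-119,280,0,0,0,0,0],[-136,320,0,0,0,0,0],[-152,358,0,0,0,0,0],[-164,386,0,0,0,0,0],[-169,398,0,0,0,0,0]]'
python3 -m inch '[[0,0,0,0,0,0,0],[0,0,0,0,0,0,0]]'
python3 - <<'E'
from h import *
import pickle
c=cam("wrist"); save("w2.png",c); pickle.dump(c,open("w2.pkl","wb")); o=manip.get_obs()
im=c[0].astype(int); m=((im[...,1]>130)&(im[...,0]<110)&(im[...,2]<150)).astype(np.uint8)
n,l,s,ce=cv2.connectedComponentsWithStats(m)
for i in range(1,n):
  if s[i,4]>60:
    q=ce[i]; p=on_plane([q],.058,c)[0]
    print(q,s[i],p,by_depth([q],c),"tool mm",(o["tool_rot"].T@(p-o["ee_pos"])*1e3).round(1))
t=cam("top"); save("top2.png",t); print("walnut depth pt",by_depth([(195,159)],t))
E
```

```text
clock: 6.95
ee_pos: [0.5629, 0.1176, 0.1765]
tool_rot: [[0.969, 0.245, 0.002], [0.245, -0.969, 0.0], [0.002, 0.0, -1.0]]
contact_force: [0.0, 0.0, -0.7]
width: 0.005
clock: 8.15
ee_pos: [0.4944, -0.3127, 0.1736]
tool_rot: [[0.97, 0.242, -0.002], [0.242, -0.97, 0.0], [-0.002, -0.001, -1.0]]
contact_force: [-0.3, 0.1, -0.3]
width: 0.003
clock: 8.35
ee_pos: [0.4964, -0.3081, 0.1745]
tool_rot: [[0.969, 0.246, -0.001], [0.246, -0.969, 0.001], [-0.0, -0.001, -1.0]]
contact_force: [-0.1, 1.4, -0.3]
width: 0.002
[260.83606557 186.7704918 ] [247 174  28  28 122] [ 0.49780199 -0.3099193   0.058     ] [[ 0.49828287 -0.30978826  0.06007827]] tool mm [  0.7   2.4 116.7]
walnut depth pt [[0.56111198 0.11717192 0.03401009]]
```

View pics/w2.png

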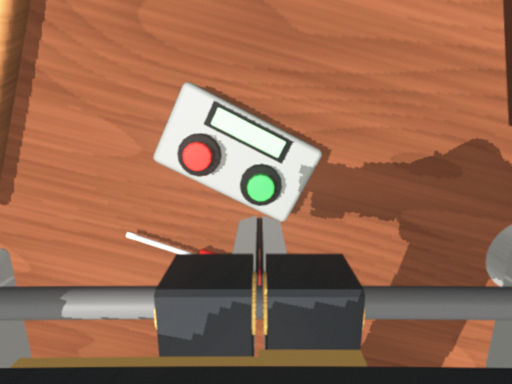

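The wrist view shows green at (261,187), red at (198,155) and the screwdriver tip at (130,235). The tool is nearly above green, so I'm shifting (1, 2) mm and descending to about z = 0.068.

```bash
python3 -m inch '[[1,2,10,0,0,0,0],[1,2,30,0,0,0,0],[1,2,55,0,0,0,0],[1,2,78,0,0,0,0],[1,2,95,0,0,0,0],[1,2,104,0,0,0,0],[1,2,106,0,0,0,0],[1,2,106,0,0,0,0]]'
python3 -m inch '[[0,0,1,0,0,0,0],[0,0,2,0,0,0,0],[0,0,3,0,0,0,0],[0,0,4,0,0,0,0],[0,0,5,0,0,0,0],[0,0,6,0,0,0,0],[0,0,7,0,0,0,0],[0,0,8,0,0,0,0],[0,0,9,0,0,0,0],[0,0,10,0,0,0,0],[0,0,10,0,0,0,0]]'
```

```text
clock: 9.25
ee_pos: [0.4979, -0.3112, 0.0692]
tool_rot: [[0.969, 0.246, 0.0], [0.246, -0.969, 0.0], [0.0, -0.0, -1.0]]
contact_force: [0.2, 0.9, -0.5]
width: 0.006
clock: 10.35
ee_pos: [0.4976, -0.3114, 0.059]
tool_rot: [[0.969, 0.245, -0.0], [0.245, -0.969, 0.0], [-0.0, -0.0, -1.0]]
contact_force: [-0.8, -0.1, 3.9]
width: 0.008
```

```bash
python3 -m inch '[[0,0,0.7,0,0,0,0],[0,0,1.4,0,0,0,0],[0,0,2,0,0,0,0],[0,0,2,0,0,0,0]]'
python3 -m inch '[[0,0,0.7,0,0,0,0],[0,0,1.4,0,0,0,0],[0,0,2,0,0,0,0],[0,0,2,0,0,0,0]]'
```

```text
clock: 10.75
ee_pos: [0.4976, -0.3115, 0.057]
tool_rot: [[0.969, 0.245, -0.0], [0.245, -0.969, 0.0], [-0.0, -0.0, -1.0]]
contact_force: [-1.1, 0.2, 4.7]
width: 0.006
clock: 11.15
ee_pos: [0.4978, -0.3115, 0.056]
tool_rot: [[0.969, 0.245, 0.0], [0.245, -0.969, -0.0], [0.0, 0.0, -1.0]]
contact_force: [-6.9, 3.9, 21.1]
width: 0.007
```

Bottomed out at z = 0.056 with 21 N. I'm withdrawing straight up and checking.

```bash
python3 -m inch '[[0,0,-3,0,0,0,0],[0,0,-10,0,0,0,0],[0,0,-25,0,0,0,0],[0,0,-50,0,0,0,0],[0,0,-80,0,0,0,0],[0,0,-110,0,0,0,0],[0,0,-135,0,0,0,0],[0,0,-147,0,0,0,0],[0,0,-150,0,0,0,0],[0,0,-150,0,0,0,0]]'
python3 -m inch '[[-40,20,0,0,0,0,0],[-80,40,0,0,0,0,0],[-120,60,0,0,0,0,0],[-145,73,0,0,0,0,0],[-150,75,0,0,0,0,0],[-150,75,0,0,0,0,0],[-150,75,0,0,0,0,0]]'
python3 - <<'E'
from h import *
import pickle
O=pickle.load(open("C.pkl","rb")); o=manip.get_obs(); print(o["clock"],o["ee_pos"],o["contact_force"],np.abs(o["joint_vel"]).max())
C={n:cam(n) for n in("top","side")}
pickle.dump(C,open("E.pkl","wb"))
cv2.imwrite("pics/end.png",cv2.resize(np.hstack([C["top"][0],C["side"][0]]),None,fx=.78,fy=.78)[:,:,::-1])
for k,q in dict(walnut=(218,231),cherry=(244,273),maple=(271,224),green=(291,120),red=(280,133)).items():
    print(k,[np.median([by_depth([(q[0]+i,q[1]+j)],X["side"])[0][2] for i in(-2,-1,0,1,2) for j in(-2,-1,0,1,2)]).round(4) for X in(O,C)])
E
sed 's/C.pkl/E.pkl/' m.py | python3 - | grep -v surf | grep tri
```

```text
clock: 12.15
ee_pos: [0.4974, -0.3114, 0.2046]
tool_rot: [[0.969, 0.245, -0.0], [0.245, -0.969, 0.0], [-0.0, -0.0, -1.0]]
contact_force: [-0.1, 0.4, -0.6]
width: 0.006
clock: 12.85
ee_pos: [0.3714, -0.4199, 0.2044]
tool_rot: [[0.969, 0.247, -0.0], [0.247, -0.969, 0.001], [0.0, -0.001, -1.0]]
contact_force: [-1.1, 0.4, -0.0]
width: 0.006
12.85 [ 0.37137982 -0.41985932  0.20435417] [-1.05514758  0.41052738 -0.03989386] 0.685991936799305
walnut [np.float64(0.0393), np.float64(0.0305)]
cherry [np.float64(0.0375), np.float64(0.0375)]
maple [np.float64(0.0401), np.float64(0.0402)]
green [np.float64(0.0628), np.float64(0.063)]
red [np.float64(0.062), np.float64(0.0624)]
walnut [195.2 159.3] [10 10 78] [218.4 231.7] [10  8 59] tri [0.5612 0.1173 0.0286] 
cherry [159.2 196.6] [11 12 94] [243.7 272.8] [ 12  12 108] tri [0.4673 0.205  0.0317] 
maple [217.  205.1] [11 11 96] [271.3 224.3] [12 10 94] tri [0.4471 0.0612 0.035 ] 
green [369.8 185.5] [11 10 91] [291.4 119.8] [10  7 50] tri [ 0.4961 -0.3103  0.0566] 
red [341.4 179.1] [12 11 99] [280.2 133.4] [10  8 60] tri [ 0.5112 -0.2417  0.0552]
```

View pics/end.png

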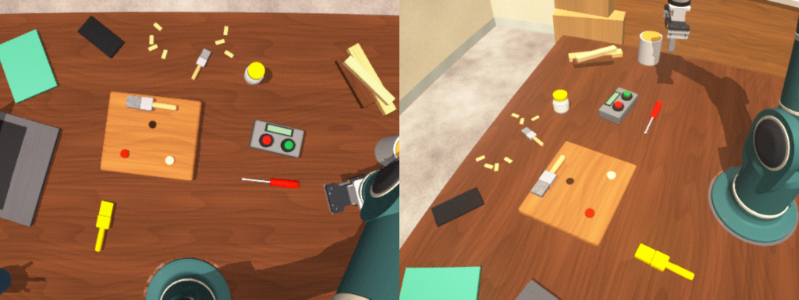

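The end picture shows the walnut flush at (152,125), both buttons up at (266,140) and (288,145), everything else in place, and the arm clear on the right. I'm handing the job in.

```bash
python3 -c "
from station import job; print(job.sign_off())"
```

```text
the job is handed in; nothing more can be done
None
```

I pressed the walnut plug flush, then pressed the green button fully in and let it come back up. I withdrew clear of everything and handed the job in at about 13 s on the robot clock. The hand-in gives no verdict, so the results below are my own checks.

- **Walnut:** with closed fingertips it reached its hard stop at z = 0.0307 m, at 15.6 N. In the side camera its top went from 39.3 mm to 30.5 mm; the seat's top face is at 30 mm.
- **Green button:** it bottomed out at TCP z = 0.056 m, with a reading of 21 N. Afterwards its height was back where it started (62.8 mm before, 63.0 mm after).
- **Left alone:** cherry, maple and the red button showed no change beyond measurement noise (0.4 mm or less). I judged the brush, jar and screwdriver only by eye in the last picture, and they had not visibly moved. The tool was free, with a residual force reading of about 1 N.
- **Disagreements:** triangulated heights from the top and side views read several mm low compared with depth. One depth reading of the walnut from the top camera, taken after pressing, gave 34 mm. I relied on contact and side depth for the heights instead.

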